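# Turn the workshop radio off

### The job

Work is over: switch the table radio off by turning its volume knob, the larger of the two knobs on its sloping front, anticlockwise all the way to its end stop, and let go of it. Leave the smaller tuning knob as it is set, and do not shift the bead box, the round tin or the roll of tape that stand round the radio.

Things in the scene. Friction and masses are not known exactly. Their poses are not given: they have to be found in the camera images.
- radio: table radio, fixed, beech cabinet 260 wide (its y) x 180 deep (its x) x 89 high at the back, 40 at the front edge; origin under it on the table, front edge at x = -105 mm, back at +75. From the front edge an aluminium panel rises backwards at 25 degrees to x = 0. Two black knobs sit half way up it, 62 mm either side of the middle; which is left and which right varies. Flat slotted top behind.
- volume_grip (a point): on the axis of the volume (larger) knob: black disc 68 mm across, 9 thick, with a straight bar across it 66 long, 15 wide, 27 high above the disc, white line on the pointer half. Point: mid bar, 4 mm under its top, 33 above the panel. z axis = knob axis, out of the panel; turns with the knob. The pointer stands 150 degrees from this frame's x axis towards its y (other end of the bar: -30 degrees)
- volume_pointer (a point): pointer end of the volume knob's bar, at the bar's top, 31 mm from the axis; the bar lies along the line from the axis to it
- volume_knob (a joint): turn of the volume knob: 0 at the anticlockwise end stop (off, pointer at 7 o'clock, the end of the printed scale with the smallest dots), grows clockwise seen from the front, up to 5.24 at the other stop; stiff turning about 0.06 N m; stays where it is left. At the start 1.0 to 2.4
- tuning_grip (a point): point on the axis of the tuning knob, the smaller knob: black, 36 mm across, disc 7 mm thick with a bar 10 mm wide and 12 mm high across it; the point is 4 mm under the bar's top, 16 mm above the panel; z axis out of the panel. Not to be turned
- tuning_pointer (a point): pointer end of the tuning knob's bar, at its top, 15 mm from its axis. It must stay where it is
- tower: clear upright bead box with dark red and blue beads, 32 x 83 x 110 mm, loose, left of the radio; origin under its centre. Bystander
- tin: flat round pin tin with a teal lid, 70 mm across, 23 high, loose, in front of the radio; origin under its centre. Bystander
- tape: roll of masking tape lying flat, 97 mm across, 25 high, loose, right of the radio; origin under its centre. Bystander

How it is judged:
At the end, for the whole second after the job is handed in: the volume knob is within 0.09 rad (5 degrees) of its anticlockwise end stop and at rest; the tuning knob's pointer is within 4 mm, and the bead box, tin and tape within 20 mm, of where they stood (value of joint volume_knob below 0.09 rad and not (velocity of joint volume_knob above 0.05 rad/s) and distance of tuning_pointer from where it was at the start of the episode below 0.004 m and distance of each of tower, tin, tape from where it was at the start of the episode below 0.02 m); the robot touches nothing.
It fails at once if the tuning knob is turned (its pointer moves more than 4 mm) (distance of tuning_pointer from where it was at the start of the episode above 0.004 m).
It fails at once if the bead box, the tin or the tape is shifted more than 20 mm (distance of any of tower, tin, tape from where it was at the start of the episode above 0.02 m).
It fails at once if the bead box is tipped over (angle between tower's own z axis and vertical above 0.35 rad).
It also fails if it takes over 54 s, if anything falls off the work surface, if the arm or the gripper's body presses on something with over 40 N, if the wrist force passes 120 N, or if a joint passes its speed limit or range.

### The arm

A 6-joint arm with a two-finger parallel gripper is mounted at the origin on a cart in front of the work surface, level with it; the furniture and walls round the work are solid. World frame = base frame: x ahead of the robot, y to its left, z up, the work surface at z = 0. Lengths are in m, angles in rad, forces in N, time in s.
With the tool pointing down it reaches from about 0.25 to 0.8 m from the base axis. Payload 3.9 kg.
Tool frame: the origin (TCP) lies at the very end of the fingers, on their centre line; the grasp point (between the pads) lies 19 mm behind it; z points along the fingers, y is the direction in which the jaws open and shut (so a half turn about z gives the same grasp; the last joint's range is limited). The gripper opens to 85 mm and grips with 20 to 120 N. Pads are 22 mm wide; open, the fingers measure 114 mm over their backs; the gripper's body (76 mm by 85 mm) begins 54 mm behind the grasp point. The pads swing forward as they close: fully open they stand 13 mm farther back than shut.
Start: joints at [1.183, 0.26, -0.138, 1.173, 0, 1.571], TCP at [0.199, 0.486, 0.231] pointing down, gripper open.
Joint ranges: [-2.78, 2.78], [-0.83, 1.72], [-1.28, 1.37], [-1.9, 2.12], [-1.57, 1.48], [-3.14, 3.14]. Speed limits (rad/s): [2.57, 2.57, 3.14, 3.14, 3.14, 3.14].

### API

Orientations are given as [roll, pitch, yaw] about the fixed x, y, z axes, in that order (R = Rz(yaw) Ry(pitch) Rx(roll)).
In Python, from bench import robot gives the robot as it stands.
- The arm moves only by the tool play_rows, never from a script. Its argument "steps" is a list of rows, each a list of 3 entries, a list of its own where there are three numbers: the closure, from 0 (fully open) to 1 (shut), then the shift along the tool's x, y, z normalised to -1 to 1, where 1 is 0.4 m, then the turn about the tool's z normalised to -1 to 1, where 1 is 90 degrees. In form: [[gripper, [x, y, z], yaw], ...]. A call has 1 to 12 rows; each row is the pose to reach, as a shift and turn from the pose commanded when the call began, along the tool's axes at that moment; what a row does not reach only later rows make up. A row lasts 1/8 s, in which the tool goes at most 62.5 mm and 10.7 degrees, less where a joint would pass 70% of its speed; a pose out of reach is approached as far as the arm can. A call with a number of a shift or a turn outside -1 to 1 is refused whole. A call with a gripper value outside its range is refused whole. The fingers move at their own pace and stop on an object; "force" is the grip in N (left out, the last holds). Time passes only in rows, so rows that repeat a pose let the fingers close. It gives the time, the measured TCP pose, the force and the opening at its end, in the units of the state.
- robot.observe(): the state, without advancing time (a new reading comes with each control period).
- robot.read_camera(name): name is "scene" or "top"; returns a dict with "color" (480x640x3 uint8, red, green, blue), "mtx" (3x3 intrinsics, pixels), "D" ([k1, k2, p1, p2, k3] as OpenCV has them; the pictures are not rectified), "origin" and "attitude" of the camera in the world. Camera axes: x right, y up, looking along -z (the intrinsics and any distortion apply to the point x, -y, -z); pixel columns grow to the right and rows downward; lengths in m; the calibration is good to about 2 mm. A picture is of the moment at which its call begins. There is no depth.
- robot.sign_off(): hands the job in, once; it reports no verdict.
The state is a dict: "clock": time; "qpos": joint angles; "joint_vel": joint speeds; "joint_torque": joint torques, N m; "tool_pos": TCP position; "ee_rot": TCP orientation; "force": force on the tool from outside, world axes, zero at the start; "moment": the same for the moment, N m; "finger_gap": finger opening in m.
Only numpy, scipy, OpenCV 4.12 (cv2) and the standard library are available. Lean on these libraries where they do the work, as an engineer would, in place of code of your own. Each camera call takes 0.05 s, during which the arm holds its last target. There are 200 camera calls.

## Working session

There is one attempt and no reset: what is moved stays moved. The work goes in short steps, Python scripts to look and compute and a tool call to move; the robot and the scene stay as the last step left them, time stands still between calls to the robot, and variables do not carry over. Pictures are saved under pics/ and viewed, about 8 in all and at most 12, crops included, and the job is handed in when it is done.

Besides the shell and the picture viewer there is one more tool, called after "Call:" as name([rows], argument=value, ...), one row to a line, values as JSON. play_rows: Moves the arm, as the interface text tells. Scaled input: -1 to 1 covers 0.4 m each way for a shift and 90 degrees each way for a turn. Its arguments: {"type":"object","properties":{"steps":{"type":"array","items":{"type":"array"}},"force":{"type":"number"}},"required":["steps"]}

```bash
mkdir -p pics; ls; python3 - <<'E'
from bench import robot
import cv2,numpy as np
print(robot.observe())
for n in ("scene","top"):
    c=robot.read_camera(n); cv2.imwrite(f"pics/{n}0.png",c["color"][...,::-1]); np.savez(f"pics/{n}0.npz",**c)
    print(n,c["mtx"],c["D"],c["origin"],c["attitude"])
E
```

```text
pics
{'clock': 0.0, 'qpos': array([ 1.18303760e+00,  2.60680583e-01, -1.39388289e-01,  1.17268559e+00,
        5.99799555e-06,  1.57080542e+00]), 'joint_vel': array([ 0.00061962, -0.00018435,  0.00070376,  0.00024944,  0.00138986,
        0.00171317]), 'joint_torque': array([-1.14551858e-03, -4.05676746e+01,  2.53920257e+01,  1.87090610e-02,
       -8.27432109e-05, -5.15871207e-06]), 'tool_pos': array([0.19824959, 0.48539064, 0.23045942]), 'ee_rot': array([-3.13963452e+00, -5.98017180e-06,  2.75382482e+00]), 'force': array([ 0.63905225, -1.35586843,  0.3717813 ]), 'moment': array([-0.00571692,  0.00080524, -0.00700262]), 'finger_gap': 0.08549673969430635}
scene [[574.42488763   0.         312.47353001]
 [  0.         574.42488763 244.33441074]
 [  0.           0.           1.        ]] [0.02053181 0.         0.         0.         0.        ] [-0.1955493   0.92772619  0.88801109] [ 0.86765208  0.00431175 -2.24389341]
top [[438.09151259   0.         319.87505215]
 [  0.         438.09151259 241.61351781]
 [  0.           0.           1.        ]] [0.02668314 0.         0.         0.         0.        ] [0.39401783 0.33087411 1.03456047] [ 0.15415754  0.01571688 -1.5982469 ]
```

View pics/scene0.png

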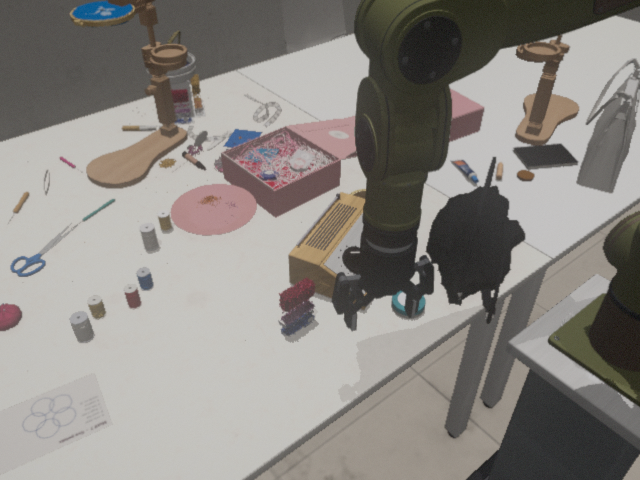

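View pics/top0.png

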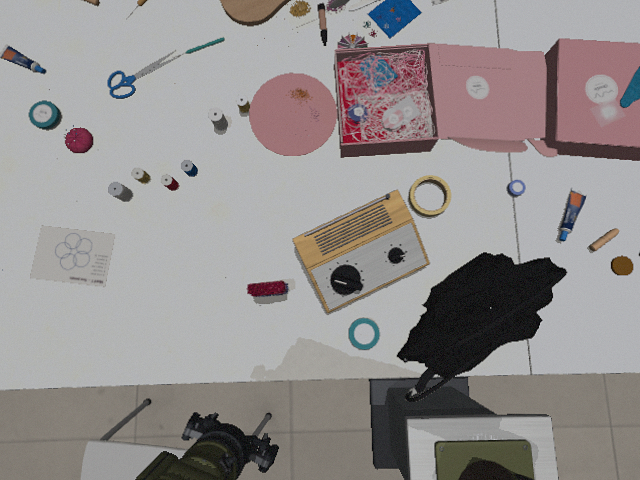

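The scene view is partly blocked by the arm. The top view shows the large knob near (345,280), the small one near (396,255), the bead box at (268,289), the tin at (364,333) and the tape at (430,196). Next I'll zoom in and measure.

```bash
cat > h.py <<'E'
import cv2,numpy as np
from scipy.spatial.transform import Rotation as Ro
def ray(c,uv):
    p=cv2.undistortPoints(np.array([[uv]],float),c["mtx"],c["D"])[0,0]
    return c["origin"],Ro.from_euler('xyz',c["attitude"]).as_matrix()@[p[0],-p[1],-1]
def at_z(c,uv,z):
    o,d=ray(c,uv); return o+d*(z-o[2])/d[2]
def proj(c,P):
    q=Ro.from_euler('xyz',c["attitude"]).as_matrix().T@(np.atleast_2d(P)-c["origin"]).T
    return cv2.projectPoints((q*[[1],[-1],[-1]]).T.copy(),np.zeros(3),np.zeros(3),c["mtx"],c["D"])[0][:,0]
def tri(c1,u1,c2,u2):
    (o1,d1),(o2,d2)=ray(c1,u1),ray(c2,u2)
    s=np.linalg.lstsq(np.c_[d1,-d2],o2-o1,rcond=None)[0]
    a,b=o1+s[0]*d1,o2+s[1]*d2; return (a+b)/2,np.linalg.norm(a-b)
E
python3 - <<'E'
import cv2
from h import *
im=cv2.imread("pics/top0.png")[180:360,240:460]
cv2.imwrite("pics/crop0.png",cv2.resize(im,None,fx=3.3,fy=3.3,interpolation=cv2.INTER_CUBIC))
c=dict(np.load("pics/top0.npz"))
for n,uv,z in(("vol",(345,280),.08),("tun",(396,255),.075),("tower",(268,289),.11),("tin",(364,333),.023),("tape",(430,196),.025)):
    print(n,at_z(c,uv,z).round(3))
E
```

```text
vol [0.457 0.29  0.08 ]
tun [0.509 0.175 0.075]
tower [0.44  0.453 0.11 ]
tin [0.34  0.249 0.023]
tape [0.652 0.08  0.025]
```

View pics/crop0.png

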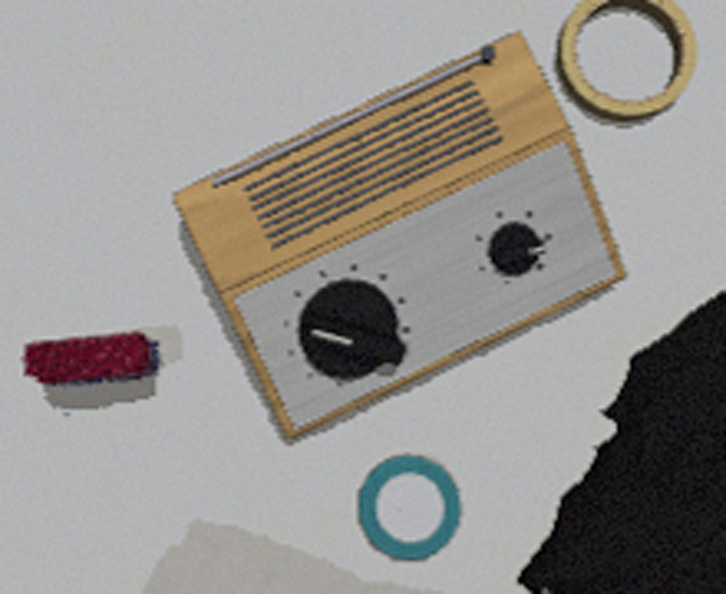

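The crop shows the knob disc at about (350,329) and the white pointer line running from (349,342) to (312,331). The smallest dots are at the lower left. I'll fit the radio's pose to its corners and get the knob angle from the line.

```bash
cat > fit.py <<'E'
from h import *
from scipy.optimize import least_squares
c=dict(np.load("pics/top0.npz"))
full=lambda p:np.array([240,180])+(np.array(p,float)+.5)/3.3-.5
P=np.array([[-.105,.13,.04],[-.105,-.13,.04],[.075,.13,.089],[.075,-.13,.089],[0,.13,.089],[0,-.13,.089]])
U=full([[290,435],[625,275],[175,195],[518,32],[228,290],[572,135]])
T=lambda v,Q:Q@Ro.from_euler('z',v[2]).as_matrix().T+[v[0],v[1],v[3] if len(v)>3 else 0]
for v0 in([.46,.25,-.3],[.46,.25,-.3,0]):
    s=least_squares(lambda v:(proj(c,T(v,P))-U).ravel(),v0); print(s.x.round(4),s.fun.reshape(-1,2).round(1).tolist())
    if len(v0)==3: v=s.x
a=np.radians(25); n=np.array([-np.sin(a),0,np.cos(a)]); up=np.array([np.cos(a),0,np.sin(a)]); lf=np.array([0,1,0.])
K0=np.array([-.0525,.062,.04+.0525*np.tan(a)])
W=lambda Q:T(v,np.atleast_2d(Q))
crop=lambda q:((proj(c,q)-[240,180]+.5)*3.3-.5).round(0).tolist()
if __name__=="__main__":
    print("panel pt, disc top centre, bar top:",W([K0,K0+.009*n,K0+.036*n]).round(4).tolist())
    print("disc top, bar top, tuning disc crop px",crop(W([K0+.009*n,K0+.036*n,K0-[0,.124,0]])))
    Rz=Ro.from_euler('z',v[2]).as_matrix()
    k=W(K0+.036*n)[0]
    for uv in([349,342],[312,331]):
        o,d=ray(c,full(uv)); N=Rz@n; q=o+d*(((k-o)@N)/(d@N))-k
        x,y=q@(Rz@-lf),q@(Rz@up)
        th=(np.arctan2(x,y)-np.radians(210))%(2*np.pi)   # clockwise from 12, minus 7 o'clock
        print("line pt right,up mm",(x*1e3).round(1),(y*1e3).round(1),"theta",th.round(2))
E
python3 fit.py
```

```text
[0.5347 0.2538 0.4129] [[-0.5, 1.7], [1.6, 0.8], [-0.9, -0.8], [1.6, -1.0], [-2.5, 1.3], [0.7, -2.3]]
[ 0.5382  0.2517  0.4124 -0.0257] [[0.3, 0.1], [-0.1, 0.4], [0.9, -0.5], [0.6, 0.6], [-1.1, 0.8], [-0.7, -1.4]]
panel pt, disc top centre, bar top: [[0.4617, 0.2895, 0.0645], [0.4583, 0.288, 0.0726], [0.4478, 0.2834, 0.0971]]
disc top, bar top, tuning disc crop px [[349.0, 329.0], [359.0, 343.0], [512.0, 247.0]]
line pt right,up mm -5.6 3.5 theta 1.61
line pt right,up mm -24.4 21.3 theta 1.77
```

Call:
play_rows([
  [1,[-0.5,-0.7,-0.175],0.91],
  [1,[-0.5,-0.7,-0.175],0.91],
  [1,[-0.5,-0.7,-0.175],0.91],
  [1,[-0.5,-0.7,-0.175],0.91],
  [1,[-0.5,-0.7,-0.175],0.91],
  [1,[-0.5,-0.7,-0.175],0.91],
  [1,[-0.5,-0.7,-0.175],0.91],
  [1,[-0.5,-0.7,-0.175],0.91],
  [1,[-0.5,-0.7,-0.175],0.91],
])

```text
clock: 1.23
tool_pos: [0.2776, 0.1509, 0.3011]
ee_rot: [-3.141, 0.0, 1.325]
force: [-0.3, -0.9, 0.6]
finger_gap: 0.0001
```

```bash
python3 - <<'E'
from bench import robot
import cv2,numpy as np
s=robot.observe();print(s["clock"],s["tool_pos"],s["ee_rot"],s["qpos"].round(2),s["finger_gap"])
c=robot.read_camera("scene"); np.savez("pics/scene1.npz",**c)
im=c["color"][170:330,260:470,::-1]
cv2.imwrite("pics/crop1.png",cv2.resize(im,None,fx=3.5,fy=3.5,interpolation=cv2.INTER_CUBIC))
from fit import *
print(((proj(c,W([K0+.009*n,K0+.036*n,K0-[0,.124,0]]))-[260,170]+.5)*3.5-.5).round(0).tolist())
print(((proj(c,W(P))-[260,170]+.5)*3.5-.5).round(0).tolist())
E
```

```text
1.225 [0.27757665 0.15085791 0.30109967] [-3.14121008e+00  3.44090720e-04  1.32521976e+00] [ 0.5  -0.13 -0.38  1.32  0.    2.31] 5.663212342796633e-05
[0.5347 0.2538 0.4129] [[-0.5, 1.7], [1.6, 0.8], [-0.9, -0.8], [1.6, -1.0], [-2.5, 1.3], [0.7, -2.3]]
[ 0.5382  0.2517  0.4124 -0.0257] [[0.3, 0.1], [-0.1, 0.4], [0.9, -0.5], [0.6, 0.6], [-1.1, 0.8], [-0.7, -1.4]]
[[301.0, 384.0], [311.0, 399.0], [474.0, 296.0]]
[[236.0, 502.0], [599.0, 329.0], [113.0, 239.0], [485.0, 66.0], [163.0, 347.0], [539.0, 170.0]]
```

View pics/crop1.png

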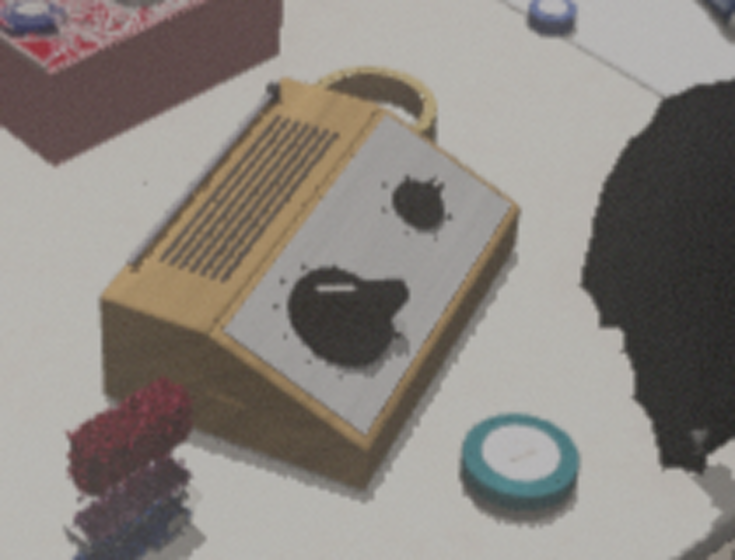

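The scene crop shows the whole radio: knob disc centre at about (340,315), pointer line from (355,287) to (318,288), and front top corners at (366,440) and (520,208). I'll fit both views together.

```bash
cat > fit2.py <<'E'
from h import *
from scipy.optimize import least_squares
ct,cs=dict(np.load("pics/top0.npz")),dict(np.load("pics/scene1.npz"))
ft=lambda p:np.array([240,180])+(np.array(p,float)+.5)/3.3-.5
fs=lambda p:np.array([260,170])+(np.array(p,float)+.5)/3.5-.5
P=np.array([[-.105,.13,.04],[-.105,-.13,.04],[.075,.13,.089],[.075,-.13,.089],[0,.13,.089],[0,-.13,.089]])
Ut=ft([[290,435],[625,275],[175,195],[518,32],[228,290],[572,135]])
Us=fs([[366,440],[520,208],[102,297],[285,80],[220,328],[382,108]])
T=lambda v,Q:np.atleast_2d(Q)@Ro.from_euler('z',v[2]).as_matrix().T+[v[0],v[1],v[3]]
f=lambda v:np.r_[proj(ct,T(v,P))-Ut,proj(cs,T(v,P))-Us].ravel()
s=least_squares(f,[.53,.25,.41,0],loss='soft_l1'); v=s.x
a=np.radians(25); Rz=Ro.from_euler('z',v[2]).as_matrix()
n=np.array([-np.sin(a),0,np.cos(a)]); up=np.array([np.cos(a),0,np.sin(a)]); rt=np.array([0,-1.,0])
K0=np.array([-.0525,.062,.04+.0525*np.tan(a)])
def finger(th,r,sd,h):  # th knob angle; r along pointer; sd to clockwise side; h above panel
    c=th+np.radians(210); ptr=np.sin(c)*rt+np.cos(c)*up; cw=np.cos(c)*rt-np.sin(c)*up
    p=Rz@ptr; return T(v,K0+r*ptr+sd*cw+h*n)[0],np.arctan2(p[1],p[0])
E
python3 - <<'E'
from fit2 import *
print(v.round(4)); print(f(v).reshape(-1,2).round(1).tolist())
for i,(u1,u2) in enumerate(zip(Ut,Us)):
    q,g=tri(ct,u1,cs,u2); print(q.round(3),"gap mm",(g*1e3).round(1), T(v,P[i])[0].round(3))
q,g=tri(ct,ft([312,331]),cs,fs([318,288])); q2,g2=tri(ct,ft([349,342]),cs,fs([355,287])); print("line out,in",q.round(4),g,q2.round(4),g2)
k=T(v,K0+.036*n)[0]
for p in (q,q2):
    d=Rz.T@(p-k); print("right up n mm",(np.array([d@rt,d@up,d@n])*1e3).round(1))
d=Rz.T@(q-q2);print("theta line",(np.arctan2(d@rt,d@up)-np.radians(210))%(2*np.pi),"theta from axis",(lambda e:(np.arctan2(e@rt,e@up)-np.radians(210))%(2*np.pi))(Rz.T@(q-k)))
print("disc top crop px scene",((proj(cs,T(v,K0+.009*n))-[260,170]+.5)*3.5).round().tolist(),T(v,K0).round(4))
E
```

```text
[ 0.5363  0.2529  0.4165 -0.0036]
[[0.1, 1.1], [1.6, -0.1], [-0.4, -1.0], [1.5, -1.4], [-2.0, 0.9], [0.6, -2.8], [0.7, 4.0], [0.9, -0.1], [-0.8, 0.4], [-0.3, -0.6], [-2.9, 2.6], [0.6, -0.3]]
[0.39  0.33  0.046] gap mm 0.2 [0.388 0.329 0.036]
[0.492 0.096 0.038] gap mm 0.6 [0.493 0.092 0.036]
[0.55  0.401 0.088] gap mm 0.6 [0.552 0.402 0.085]
[0.654 0.168 0.087] gap mm 1.1 [0.658 0.164 0.085]
[0.484 0.366 0.089] gap mm 3.6 [0.484 0.372 0.085]
[0.583 0.138 0.089] gap mm 4.5 [0.589 0.134 0.085]
line out,in [0.4552 0.3134 0.1113] 0.000513209841624568 [0.4481 0.2899 0.104 ] 0.0002450566512430175
right up n mm [-26.1  23.8   8.5]
right up n mm [-7.5  6.2  8.7]
theta line 1.8041854039394805 theta from axis 1.7863371927302945
disc top crop px scene [[343.0, 319.0]] [[0.4632 0.2884 0.0609]]
```

The two views agree: the triangulated ridge is 0.088 high and the front edge 0.04. The knob angle is about 1.8 rad. Now I'll work out waypoints for pushing the pointer end with shut fingers.

```bash
cat > way.py <<'E'
from fit2 import *
from bench import robot
v[3]=0
def way(L,turn=True):
    s=robot.observe(); p0,y0=s["tool_pos"],s["ee_rot"][2]
    X=np.array([np.cos(y0),np.sin(y0),0]);Y=np.array([np.sin(y0),-np.cos(y0),0])
    print(s["clock"],p0.round(4),y0.round(3),"F",s["force"].round(1),"M",s["moment"].round(2))
    for l in L:
        q,y=finger(*l); d=q-p0; dy=(y-y0+np.pi)%(2*np.pi)-np.pi
        print(l,"world",q.round(3),"yaw",y.round(2),"row",(np.array([d@X,d@Y,-d[2]])/.4).round(3).tolist(),(-dy/(np.pi/2)).round(3))
E
python3 - <<'E'
from way import *
way([(1.8,.022,.040,.07),(1.8,.022,.040,.022),(1.8,.022,.022,.022)])
E
```

```text
1.275 [0.2776 0.151  0.3011] 1.326 F [-0.2 -0.4  0.2] M [-0.03 -0.05 -0.03]
(1.8, 0.022, 0.04, 0.07) world [0.477 0.282 0.147] yaw 1.28 row [0.439, 0.405, 0.386] 0.027
(1.8, 0.022, 0.04, 0.022) world [0.496 0.29  0.103] yaw 1.28 row [0.471, 0.445, 0.495] 0.027
(1.8, 0.022, 0.022, 0.022) world [0.48  0.297 0.098] yaw 1.28 row [0.477, 0.403, 0.509] 0.027
```

Call:
play_rows([
  [1,[0.47,0.445,0.1],0.03],
  [1,[0.47,0.445,0.1],0.03],
  [1,[0.47,0.445,0.1],0.03],
  [1,[0.47,0.445,0.1],0.03],
  [1,[0.47,0.445,0.1],0.03],
  [1,[0.47,0.445,0.25],0.03],
  [1,[0.47,0.445,0.4],0.03],
  [1,[0.47,0.445,0.45],0.03],
  [1,[0.47,0.445,0.48],0.03],
  [1,[0.47,0.445,0.495],0.03],
  [1,[0.47,0.445,0.495],0.03],
])

```text
clock: 2.65
tool_pos: [0.4966, 0.2903, 0.1041]
ee_rot: [3.141, -0.001, 1.278]
force: [0.4, -0.1, 0.6]
finger_gap: -0.0002
```

```bash
python3 - <<'E'
from way import *
way([(1.8,.022,.026,.022),(1.8,.022,.022,.022)]+[(t,.022,.022,.022) for t in(1.6,1.4,1.2,1.0,.8,.6,.4,.2,0,-.1)])
a=robot.read_camera("top")["color"][210:330,285:445,::-1];b=robot.read_camera("scene")["color"][190:310,290:450,::-1]
cv2.imwrite("pics/two.png",cv2.resize(np.hstack([a,b]),None,fx=2.5,fy=2.5,interpolation=cv2.INTER_CUBIC))
E
```

```text
2.65 [0.4966 0.2903 0.1041] 1.278 F [ 0.4 -0.1  0.6] M [-0.   -0.04 -0.03]
(1.8, 0.022, 0.026, 0.022) world [0.484 0.296 0.099] yaw 1.28 row [0.003, -0.035, 0.013] -0.004
(1.8, 0.022, 0.022, 0.022) world [0.48  0.297 0.098] yaw 1.28 row [0.004, -0.044, 0.016] -0.004
(1.6, 0.022, 0.022, 0.022) world [0.477 0.302 0.097] yaw 1.48 row [0.014, -0.056, 0.017] -0.127
(1.4, 0.022, 0.022, 0.022) world [0.473 0.307 0.096] yaw 1.67 row [0.022, -0.069, 0.019] -0.247
(1.2, 0.022, 0.022, 0.022) world [0.468 0.311 0.095] yaw 1.85 row [0.028, -0.083, 0.023] -0.363
(1.0, 0.022, 0.022, 0.022) world [0.463 0.313 0.093] yaw 2.03 row [0.031, -0.098, 0.027] -0.479
(0.8, 0.022, 0.022, 0.022) world [0.457 0.315 0.091] yaw 2.21 row [0.03, -0.112, 0.032] -0.595
(0.6, 0.022, 0.022, 0.022) world [0.451 0.315 0.089] yaw 2.4 row [0.027, -0.126, 0.038] -0.713
(0.4, 0.022, 0.022, 0.022) world [0.446 0.314 0.086] yaw 2.59 row [0.021, -0.139, 0.045] -0.834
(0.2, 0.022, 0.022, 0.022) world [0.441 0.312 0.084] yaw 2.79 row [0.012, -0.15, 0.051] -0.96
(0, 0.022, 0.022, 0.022) world [0.436 0.309 0.081] yaw 2.99 row [0.001, -0.159, 0.058] -1.091
(-0.1, 0.022, 0.022, 0.022) world [0.434 0.307 0.08 ] yaw 3.1 row [-0.005, -0.162, 0.061] -1.158
```

View pics/two.png

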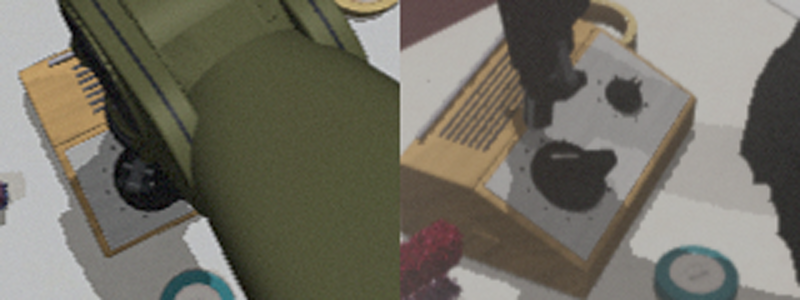

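The fingertip (scene half, about (540,120)) stands behind the pointer side, clear of both knobs. I'll push the first half.

Call:
play_rows([
  [1,[0.003,-0.025,0.01],0],
  [1,[0.004,-0.04,0.015],-0.03],
  [1,[0.009,-0.05,0.016],-0.08],
  [1,[0.014,-0.056,0.017],-0.127],
  [1,[0.018,-0.063,0.018],-0.19],
  [1,[0.022,-0.069,0.019],-0.247],
  [1,[0.025,-0.076,0.021],-0.31],
  [1,[0.028,-0.083,0.023],-0.363],
  [1,[0.03,-0.091,0.025],-0.42],
  [1,[0.031,-0.098,0.027],-0.479],
  [1,[0.031,-0.098,0.027],-0.479],
])

```text
clock: 4.12
tool_pos: [0.4629, 0.3142, 0.0931]
ee_rot: [3.139, -0.0, 2.029]
force: [1.7, 1.3, -0.1]
finger_gap: 0.0004
```

```bash
python3 - <<'E'
from way import *
way([(t,.022,.022,.022) for t in(.8,.6,.4,.2,0,-.1,-.2)])
b=robot.read_camera("scene")["color"][190:310,290:450,::-1]
cv2.imwrite("pics/mid.png",cv2.resize(b,None,fx=4,fy=4,interpolation=cv2.INTER_CUBIC))
E
```

```text
4.125 [0.4629 0.3142 0.0931] 2.029 F [ 1.7  1.3 -0.1] M [ 0.29 -0.49 -0.04]
(0.8, 0.022, 0.022, 0.022) world [0.457 0.315 0.091] yaw 2.21 row [0.008, -0.012, 0.005] -0.117
(0.6, 0.022, 0.022, 0.022) world [0.451 0.315 0.089] yaw 2.4 row [0.015, -0.025, 0.011] -0.234
(0.4, 0.022, 0.022, 0.022) world [0.446 0.314 0.086] yaw 2.59 row [0.019, -0.038, 0.017] -0.356
(0.2, 0.022, 0.022, 0.022) world [0.441 0.312 0.084] yaw 2.79 row [0.02, -0.052, 0.024] -0.481
(0, 0.022, 0.022, 0.022) world [0.436 0.309 0.081] yaw 2.99 row [0.018, -0.066, 0.03] -0.612
(-0.1, 0.022, 0.022, 0.022) world [0.434 0.307 0.08 ] yaw 3.1 row [0.016, -0.073, 0.033] -0.679
(-0.2, 0.022, 0.022, 0.022) world [0.432 0.305 0.079] yaw -3.08 row [0.013, -0.08, 0.036] -0.748
```

View pics/mid.png

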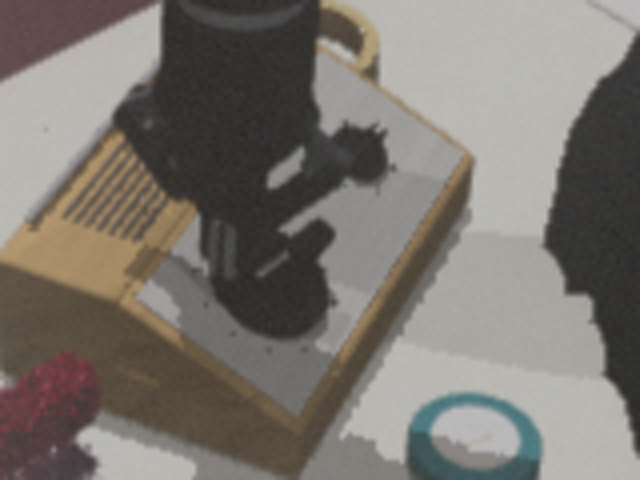

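The pointer line now points down and left, from (290,255) to (260,272), so the knob is turning with about 2 N. I'll carry on to just past zero.

Call:
play_rows([
  [1,[0.004,-0.006,0.003],-0.06],
  [1,[0.008,-0.012,0.005],-0.117],
  [1,[0.012,-0.019,0.008],-0.175],
  [1,[0.015,-0.025,0.011],-0.234],
  [1,[0.017,-0.032,0.014],-0.295],
  [1,[0.019,-0.038,0.017],-0.356],
  [1,[0.02,-0.045,0.02],-0.42],
  [1,[0.02,-0.052,0.024],-0.481],
  [1,[0.019,-0.059,0.027],-0.55],
  [1,[0.018,-0.066,0.03],-0.612],
  [1,[0.018,-0.066,0.03],-0.612],
])

```text
clock: 5.55
tool_pos: [0.4345, 0.3087, 0.0807]
ee_rot: [3.14, -0.002, 2.989]
force: [-1.3, 3.2, 1.0]
finger_gap: -0.0002
```

```bash
python3 - <<'E'
from way import *
way([(t,.022,.022,.022) for t in(-.1,-.2,-.3)])
E
```

```text
5.55 [0.4345 0.3087 0.0807] 2.989 F [-1.3  3.2  1. ] M [ 0.65  0.38 -0.08]
(-0.1, 0.022, 0.022, 0.022) world [0.434 0.307 0.08 ] yaw 3.1 row [0.001, -0.004, 0.002] -0.068
(-0.2, 0.022, 0.022, 0.022) world [0.432 0.305 0.079] yaw -3.08 row [0.005, -0.01, 0.005] -0.136
(-0.3, 0.022, 0.022, 0.022) world [0.43  0.303 0.077] yaw -2.97 row [0.008, -0.017, 0.008] -0.205
```

Force is still at sliding level, so I'll push straight on in small steps until the stop shows up.

Call:
play_rows([
  [1,[0.002,-0.005,0.002],-0.05],
  [1,[0.004,-0.01,0.004],-0.1],
  [1,[0.004,-0.01,0.004],-0.1],
])

```text
clock: 5.92
tool_pos: [0.4325, 0.306, 0.0793]
ee_rot: [3.138, -0.002, -3.137]
force: [-2.8, 5.4, 2.0]
finger_gap: -0.0001
```

Call:
play_rows([
  [1,[0,-0.006,0.001],0],
  [1,[0,-0.012,0.003],0],
  [1,[0,-0.012,0.003],0],
])

```text
clock: 6.3
tool_pos: [0.4325, 0.3055, 0.0794]
ee_rot: [3.128, -0.002, -3.135]
force: [-6.6, 15.6, 6.4]
finger_gap: -0.0003
```

The force jumped to 18 N with no further travel, so that's the end stop. Backing off sideways, up and away.

Call:
play_rows([
  [1,[0,0.03,-0.01],0],
  [1,[0,0.05,-0.02],0],
  [1,[0,0.05,-0.15],0],
  [1,[0,0.05,-0.3],0],
  [1,[0,0.05,-0.45],0],
  [1,[0.15,-0.1,-0.55],0],
  [1,[0.3,-0.25,-0.55],0],
  [1,[0.38,-0.39,-0.55],0],
  [1,[0.38,-0.39,-0.55],0],
  [1,[0.38,-0.39,-0.55],0],
  [1,[0.38,-0.39,-0.55],0],
])

```text
clock: 7.68
tool_pos: [0.2829, 0.1426, 0.298]
ee_rot: [3.141, 0.001, -3.136]
force: [0.3, 0.5, -0.2]
finger_gap: 0.0001
```

```bash
python3 - <<'E'
from way import *
c=robot.read_camera("scene"); np.savez("pics/scene2.npz",**c)
o=cs["color"]; n_=c["color"]
print("F",robot.observe()["force"].round(1),robot.observe()["tool_pos"])
cv2.imwrite("pics/end.png",cv2.resize(np.hstack([i[190:330,270:420,::-1] for i in (o,n_)]),None,fx=2.6,fy=2.6,interpolation=cv2.INTER_CUBIC))
top=K0+.036*n
for r in(.010,.031):
  for th in(0,.2):
    q=th+np.radians(210); print(th,r,((proj(c,T(v,top+r*(np.sin(q)*rt+np.cos(q)*up)))-[270,190]+.5)*2.6+[390,0]).round().tolist())
E
```

```text
F [ 0.5  0.7 -0.1] [0.28318989 0.14297436 0.29783374]
0 0.01 [[640.0, 173.0]]
0.2 0.01 [[638.0, 174.0]]
0 0.031 [[653.0, 195.0]]
0.2 0.031 [[647.0, 196.0]]
```

View pics/end.png

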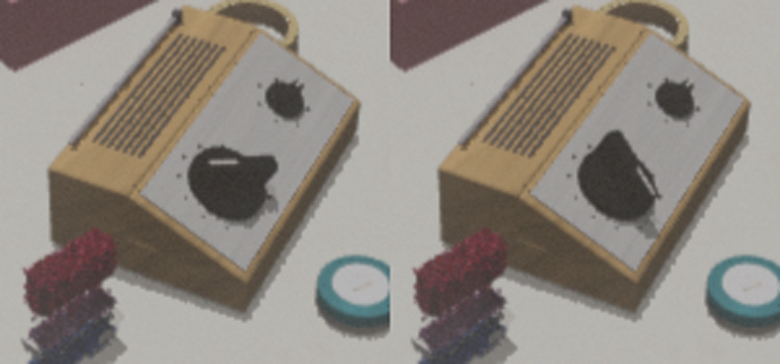

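After the push, the white line runs from (636,167) to (652,187), which matches the prediction for the end stop. The tuning knob, bead box, tin and tape look unchanged. Handing in.

```bash
python3 -c "
from bench import robot
print(robot.sign_off())"
```

```text
the job is handed in; nothing more can be done
None
```

I turned the volume knob anticlockwise from about 1.8 rad to its end stop, backed the arm away and handed the job in at about 7.7 s. I did it by pushing the pointer end of the bar round with the closed fingers.

- **End stop:** the force rose from about 3–6 N to 18 N while the tip moved less than 1 mm. In the last picture the white line's direction fits a knob angle of 0, clearly not 0.2 rad.
- **Surroundings:** by eye against the earlier picture, the tuning knob, bead box and tin had not moved. Nor had the part of the tape roll in view. The arm was clear of everything, with wrist force near zero.
- **Disagreements:** corners picked in the top view alone put the radio 26 mm too low. Both views together put it within 4 mm of the table, with edge heights mostly matching the stated sizes (one front corner read 46 mm, not 40). The white line measured about 8 mm higher than expected, which did not matter for the push.

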